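# Refit the crumb tray under the inspection conveyor

## Task

Refit the washed crumb tray: slide it flat over the table, nose first, into its bay under the low conveyor until it is fully home, then swing the red-studded retaining latch fully down in front of the tray. Only push with the fingertips: never lift, carry or tip the tray, and leave everything else on the table and on the belt where it is.

Things in the scene. Friction and masses are not known exactly. Their poses are not given: they have to be found in the camera images.
- conveyor: Low fixed belt conveyor: blue belt, aluminium side plates. Origin: on the table, at the middle of the tray bay's mouth, in the plane of the front plate's outer face. x points level into the bay (the way the tray goes in), y along the belt, z up. The front plate spans y -600 to +170 mm; its lower edge is 29 mm, the belt 87 mm above the table; 220 mm deep in x.
- bay_stop (a point): Back stop of the tray bay, on the table under the belt, 204 mm in from the mouth. The bay is open at the front and lies between white guides 162 mm apart (conveyor y -81 to +81 mm), flared to about 190 mm over the first 30 mm of depth; dark feet stand beside the mouth at y = +/-101 to 125 mm.
- tray: Loose shallow stainless crumb tray on the table before the bay, about 0.5 kg. Pan 200 mm long (x) by 150 wide (y), 24 tall, walls 3. Origin: centre of the pan's underside; x points to the nose that goes in first; a lip 70 mm wide sticks out behind to x = -134 mm. Fully home its nose meets the back stop: origin at x = 104 mm, y = 0 in the conveyor's frame, lip outside. Headroom 5 mm.
- tray_lip (a point): Middle of the outer face of the tray's lip, 134 mm behind the tray's origin and 14.5 mm above the table: a flat upright face 70 mm wide, from 5 to 24 mm above the table, square to the tray's x axis. The tray's balance point is about 10 mm from its origin towards the lip.
- latch (a joint): Angle of the retaining latch, a steel blade on a pivot, turning in a plane 3 to 7 mm in front of the front plate. 0 = hanging straight down before the tray's wall (closed, at its stop); 1.2 to 1.75 at the start = sticking out sideways to the conveyor's -y (open); stop at 1.9. It stays where it is left; about 1.5 N at the stud moves it. It closes only when the tray is home.
- latch_stud (a point): Centre of the latch's red finger stud, a fixed round pin of 14 mm diameter square to the plate, from 7 to 40 mm in front of it (this point: 23.5 mm). It circles the pivot at 36 mm radius; closed, it is 26 mm above the table right below the pivot. It does not spin, so a finger that rubs on it grips: push along its arc, first down, then sideways towards the bay.
- latch_pivot (a point): Latch pivot on the front plate: 62 mm above the table, at y = -55 mm in the conveyor's frame. Further along, a white metal-detector arch (225 mm tall) stands across the belt at y -380 to -520 mm and reaches 60 mm out in front of the front plate.
- patty_a: Frozen hash brown 100 x 65 x 18 mm on the table, golden; leave alone. Origin: centre of its underside.
- patty_b: Another hash brown on the table; leave alone.
- patty_belt_a: Hash brown lying on the belt before the detector arch (belt 87 mm above the table); leave alone.
- patty_belt_b: Hash brown lying on the belt's other end, above the bay; leave alone.
- scraper: Blue-handled bench scraper about 220 mm long, 18 mm tall, lying on the table; leave alone.
- test_wand: White and green detector test stick 200 x 22 x 12 mm, lying on the table; leave alone. Origin: centre of its underside.
- sanitiser: Clear bottle with a blue cap, 70 mm diameter, 190 mm tall, standing; leave alone.
- label_roll: Roll of blank labels, 80 mm diameter, 50 mm tall, lying flat; leave alone.

How it is judged (in metres and radians):
On the way, in this order (a step that is already met when the one before it is completed fails the run):
1. the tray is fully home in its bay, square (x of tray in the frame of conveyor between 0.098 and 0.11 m and y of tray in the frame of conveyor between -0.01 and 0.01 m), for 0.2 s.
2. the latch is swung down in front of the tray (value of joint latch below 0.15 rad), for 0.2 s.
At the end, for the whole second after the job is handed in: The tray lies flat and at rest in the bay under the conveyor, within 6 mm of its back stop and square to it, and the latch hangs down in front of it within 0.15 rad of its closed stop (all of step 1 and angle between the x axis of tray and the x axis of conveyor, either way round below 0.08 rad and angle between tray's own z axis and vertical below 0.03 rad and linear speed of tray below 0.01 m/s and value of joint latch below 0.15 rad); the robot touches nothing.
It fails at once if the tray is lifted off the table (more than 10 mm at its middle) (height (world z) of tray above 0.01 m).
It fails at once if the tray is tipped by more than 5 degrees (angle between tray's own z axis and vertical above 0.087 rad).
It fails at once if a bystander is moved by more than 20 mm (distance of any of patty_a, patty_b, patty_belt_a, patty_belt_b, scraper, test_wand, sanitiser, label_roll from where it was at the start of the episode above 0.02 m).
It also fails if it takes over 69 s, if anything falls off the work surface, if the arm or the gripper's body presses on something with over 40 N, if the wrist force passes 120 N, or if a joint passes its speed limit or range.

## Robot

A 6-joint arm with a two-finger parallel gripper is mounted at the origin on the work surface. World frame = base frame: x ahead of the robot, y to its left, z up, the work surface at z = 0. Lengths are in mm, angles in rad, forces in N, time in s.
With the tool pointing down it reaches from about 250 to 800 mm from the base axis. Payload 8.5 kg.
Tool frame: the origin (TCP) lies at the very end of the fingers, on their centre line; the grasp point (between the pads) lies 19 mm behind it (bot.grasp_offset is the distance from the TCP to the grasp point, in mm); z points along the fingers, y is the line along which they close (so a half turn about z gives the same grasp; the last joint's range is limited). The gripper opens to 85 mm and grips with 20 to 120 N. Pads are 22 mm wide; open, the fingers measure 114 mm over their backs; the gripper's body (76 mm by 85 mm) begins 54 mm behind the grasp point. The pads swing forward as they close: fully open they stand 13 mm farther back than shut.
Start: joints at [-1.329, 0.238, -0.013, 1.319, 0, 1.571], TCP at [125.699, -509.685, 231.276] pointing down, gripper open.
Joint ranges: [-2.66, 2.66], [-1.03, 1.9], [-1.14, 1.46], [-1.82, 2.27], [-1.45, 1.34], [-3.14, 3.14]. Speed limits (rad/s): [2.22, 2.22, 2.79, 3.14, 3.14, 3.14].

## Interface

Orientations are given as a rotation vector (axis times angle).
In Python, from workcell import bot, read_camera, finder gives the robot as it stands.
- The arm moves only by the tool arm_command, never from a script. Its argument "commands" is a list of rows, each a list of 7 numbers: the shift along the tool's x, y, z in cm, then the turn, a rotation vector about the tool's x, y, z in degrees, then the closure, from -1 (fully open) to 1 (shut), so that 0 is half open. A call has 1 to 20 rows; each row shifts and turns the commanded pose from where the row before left it, along the tool's axes as they then stand; what a row does not reach is not made up. A row lasts 1/8 s, in which the tool goes at most 62.5 mm and 10.7 degrees, less where a joint would pass 70% of its speed; a pose out of reach is approached as far as the arm can. A call with a gripper value outside its range is refused whole. The fingers move at their own pace and stop on an object; "newtons" is the grip in N (left out, the last holds). Time passes only in rows, so rows that do not move let the fingers close. It gives the time, the measured TCP pose, the force, the opening and the grip force at its end, in the units of the state.
- bot.get_obs(): the state, without advancing time (a new reading comes with each control period).
- read_camera(name): name is "side" or "top" or "wrist"; returns a dict with "pixels" (384x512x3 uint8, blue, green, red), "fx", "fy", "cx", "cy" (pixels), "cam_to_world" (4x4, takes a point from camera to world coordinates). Camera axes: x right, y down, z forward; pixel columns grow to the right and rows downward; lengths in mm; the calibration is good to about 2 mm. A picture is of the moment at which its call begins. There is no depth.
- bot.hand_in(): hands the job in; it is judged then, once.
Trained networks look in a picture, given as the dict that the camera call returned (one of the last four; its "shot" number tells which), for a name from the list of things; names that differ only in an ending like _2 or _b are one class to them, and where a whole thing is asked for, a point or a joint stands for the part that bears it (a point fixed in the world has none). Each returns a list of dicts, best first, with "conf" (0 to 1); they miss things now and then, are a little off and sometimes report something else, mostly with a low value. They report only what shows in the picture. A call takes as long as a camera call.
- finder.recognise(picture, name): "bbox" ([left, top, right, bottom] in pixels, round what is visible of it).
The state is a dict: "time_s": time; "joint_positions": joint angles; "joint_velocities": joint speeds; "effort": joint torques, N m; "tcp_pos": TCP position; "tool_rot": TCP orientation; "contact_force": force on the tool from outside, world axes, zero at the start; "ft_torque": the same for the moment, N m; "opening": finger opening in mm; "gripper_force": force on a finger pad.
Only numpy, scipy, OpenCV 4.12 (cv2) and the standard library are available. Lean on these libraries where they do the work, as an engineer would, in place of code of your own. Each camera call takes 0.05 s, during which the arm holds its last target. There are 200 camera calls.

## Working session

There is one attempt and no reset: what is moved stays moved. The work goes in short steps, Python scripts to look and compute and a tool call to move; the robot and the scene stay as the last step left them, time stands still between calls to the robot, and variables do not carry over. Pictures are saved under pics/ and viewed, at most 10 in all, crops included, and the job is handed in when it is done.

Besides the shell and the picture viewer there is one more tool, called after "Emit:" as name(argument=value, ...) on one line, values as JSON. arm_command: Moves the arm, as the interface text tells. Its arguments: {"type":"object","properties":{"commands":{"type":"array","items":{"type":"array","items":{"type":"number"}}},"newtons":{"type":"number"}},"required":["commands"]}

```bash
mkdir -p pics
python3 - <<'E'
from workcell import bot, read_camera, finder
import cv2,numpy as np
for n in("top","side"):
    p=read_camera(n); cv2.imwrite(f"pics/{n}1.png",p["pixels"])
    print(n,p["fx"],p["fy"],p["cx"],p["cy"],np.round(p["cam_to_world"],3).tolist())
    for k in("tray","tray_lip","latch","latch_stud","conveyor"):
        print(k,[(r["bbox"],round(r["conf"],2)) for r in finder.recognise(p,k)[:2]])
o=bot.get_obs();print(o["time_s"],o["tcp_pos"],o["tool_rot"],o["contact_force"])
E
```

```text
top 349.72548220018564 349.72548220018564 256.2336308634989 195.24371558739597 [[-0.005, -0.995, 0.096, 441.251], [-1.0, 0.008, 0.028, -87.099], [-0.029, -0.096, -0.995, 1085.941], [0.0, 0.0, 0.0, 1.0]]
tray [([259.8, 174.5, 340.8, 221.8], 0.86), ([86.2, 0.1, 224.5, 243.4], 0.37)]
tray_lip [([255.4, 173.8, 337.7, 227.0], 0.83)]
latch [([195.7, 154.0, 207.0, 157.2], 0.53)]
latch_stud [([135.6, 200.8, 173.6, 230.2], 0.57), ([195.5, 155.6, 211.3, 168.6], 0.48)]
conveyor [([85.4, 3.5, 225.8, 247.4], 0.63)]
side 364.5344507332665 364.5344507332665 252.40758833852797 192.64128014513415 [[0.978, -0.135, 0.162, 374.657], [-0.21, -0.649, 0.731, -808.96], [0.007, -0.749, -0.663, 739.325], [0.0, 0.0, 0.0, 1.0]]
tray [([221.8, 200.5, 295.9, 276.2], 0.91)]
tray_lip []
latch [([263.1, 152.1, 281.1, 158.3], 0.65)]
latch_stud [([261.5, 151.1, 278.2, 158.5], 0.48), ([195.7, 57.9, 423.6, 174.4], 0.33)]
conveyor [([195.0, 62.1, 422.8, 173.1], 0.71)]
0.6 [ 125.71445614 -509.69906572  231.27105051] [-3.11855559e+00 -3.78932747e-01  3.05077241e-05] [ 0.0224319  -0.14419525  0.13205494]
```

Run:
```python
import cv2
a=cv2.imread("pics/top1.png")[0:300,70:470]
cv2.imwrite("pics/top1b.png",cv2.resize(a,None,fx=2,fy=2,interpolation=cv2.INTER_CUBIC))
a=cv2.imread("pics/side1.png")[50:330,130:450]
cv2.imwrite("pics/side1b.png",cv2.resize(a,None,fx=2,fy=2,interpolation=cv2.INTER_CUBIC))
```

```text
(no output)
```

View pics/top1b.png

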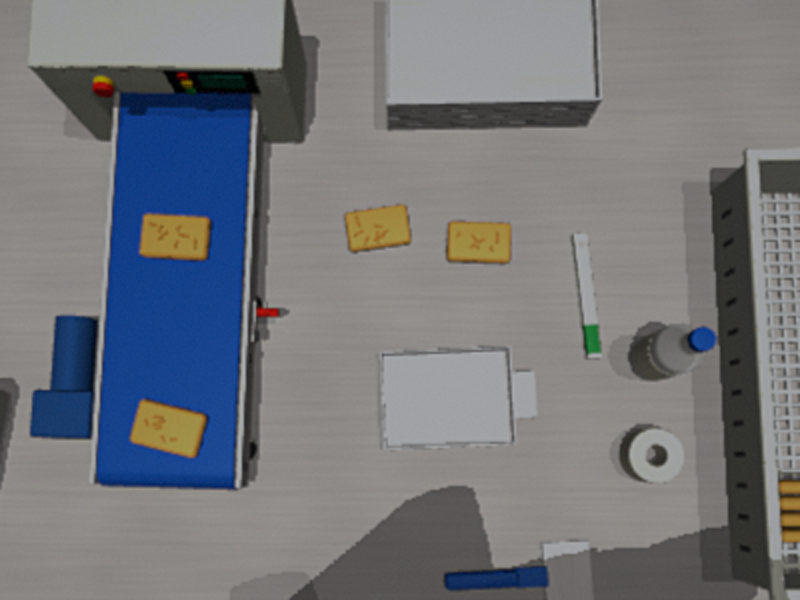

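View pics/side1b.png

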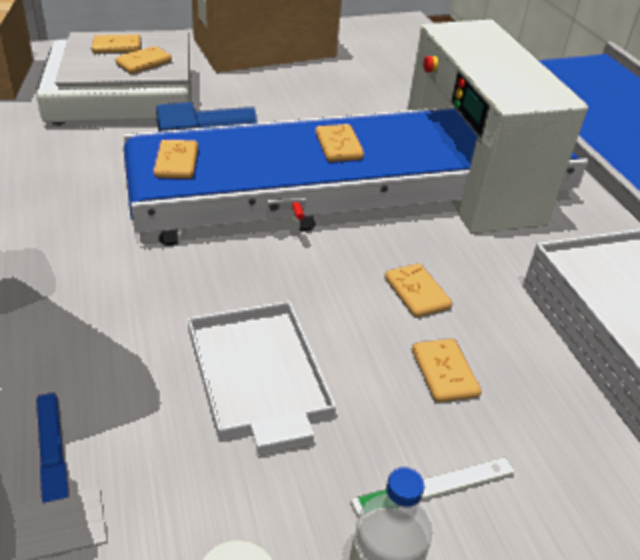

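Top view: the conveyor's front plate runs vertically at crop column ~250, the stud is at (270,313), and the tray spans (380..515, 347..447) with its lip to the right. The bay direction is image left, about world +y. I'll zoom once for accurate edges.

Run:
```python
import cv2
a=cv2.imread("pics/top1.png")[145:250,185:345]
cv2.imwrite("pics/top1c.png",cv2.resize(a,None,fx=5,fy=5,interpolation=cv2.INTER_CUBIC))
a=cv2.imread("pics/side1.png")[115:175,185:345]
cv2.imwrite("pics/side1c.png",cv2.resize(a,None,fx=5,fy=5,interpolation=cv2.INTER_CUBIC))
```

```text
(no output)
```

View pics/top1c.png

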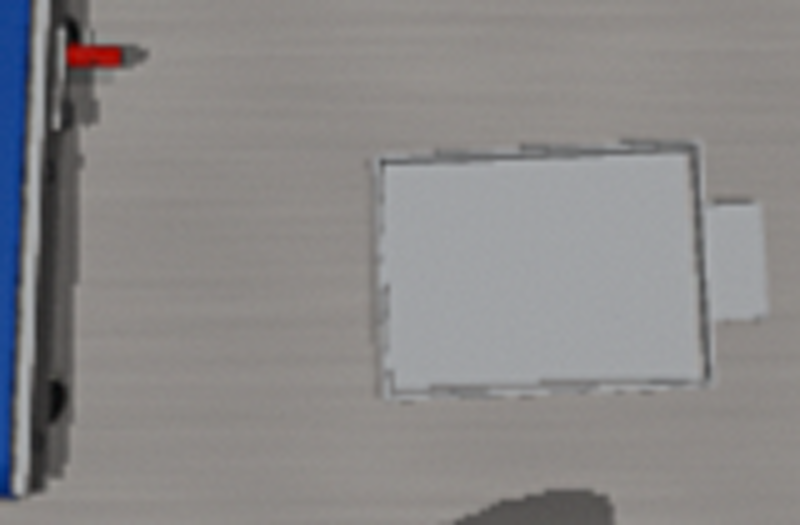

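View pics/side1c.png

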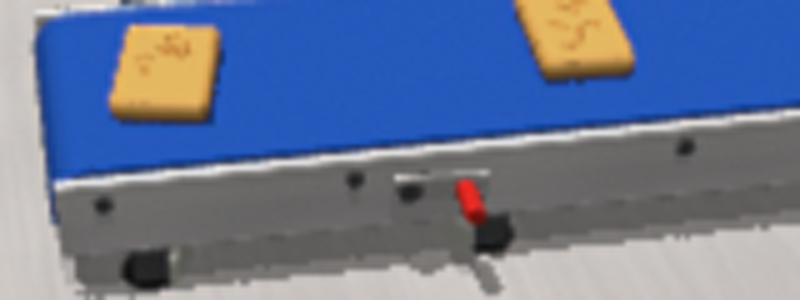

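```bash
cat > h.py <<'E'
import numpy as np
from scipy.optimize import least_squares
C={"top":(349.725,256.234,195.244,np.array([[-0.005,-0.995,0.096,441.251],[-1,0.008,0.028,-87.099],[-0.029,-0.096,-0.995,1085.941]])),
"side":(364.534,252.408,192.641,np.array([[0.978,-0.135,0.162,374.657],[-0.21,-0.649,0.731,-808.96],[0.007,-0.749,-0.663,739.325]]))}
def use(name,p): C[name]=(p["fx"],p["cx"],p["cy"],np.array(p["cam_to_world"])[:3])
def proj(n,P):
    f,cx,cy,T=C[n]; c=np.linalg.inv(T[:,:3])@(np.asarray(P)-T[:,3]); return np.array([f*c[0]/c[2]+cx,f*c[1]/c[2]+cy])
def back(n,u,v,z):
    f,cx,cy,T=C[n]; d=T[:,:3]@np.array([(u-cx)/f,(v-cy)/f,1]); return T[:,3]+d*(z-T[2,3])/d[2]
def W(pose,P):
    x,y,a=pose; return np.array([x+P[0]*np.cos(a)-P[1]*np.sin(a), y+P[0]*np.sin(a)+P[1]*np.cos(a), P[2]])
E
python3 - <<'E'
from h import *
t=lambda x,y:(185+x/5,145+y/5); s=lambda x,y:(185+x/5,115+y/5)
print("plate pts",[back("top",*q,88).round(1).tolist() for q in(t(48,150),t(30,490),(200,52.5))])
print("side",[back("side",*s(*q),z).round(1).tolist() for q,z in(((57,185),88),((800,112),88),((68,255),29))])
print("feet bottoms",[back("side",*s(*q),0).round(1).tolist() for q in((147,288),(493,253))])
print("pivotbolt side z62",back("side",*s(408,192),62).round(1))
print("stud tip side/top at z62",back("side",*s(478,218),62).round(1),back("top",*t(125,56),62).round(1),back("top",*t(70,55),62).round(1))
print("tray top",[back("top",*t(*q),24).round(1).tolist() for q in((377,158),(700,142),(712,383),(383,400),(762,203),(768,320))])
tr=[((100,75,24),t(377,158)),((100,75,24),t(377,158))]
# tray model: x->world +y ; image top edge = world +x = tray -y
m=[((100,-75,24),t(377,158)),((-100,-75,24),t(700,142)),((-100,75,24),t(712,383)),((100,75,24),t(383,400)),((-134,-35,24),t(762,203)),((-134,35,24),t(768,320))]
r=least_squares(lambda p:np.concatenate([proj("top",W(p,P))-q for P,q in m]),[440,-240,1.57])
print("tray",r.x,r.fun.round(1))
E
```

```text
plate pts [[597.9, 119.5, 88.0], [402.5, 127.5, 88.0], [968.9, 107.6, 88.0]]
side [[404.7, 128.5, 88.0], [887.0, 113.8, 88.0], [406.7, 134.7, 29.0]]
feet bottoms [[454.8, 127.5, 0.0], [686.2, 118.4, 0.0]]
pivotbolt side z62 [624.4 113.4  62. ]
stud tip side/top at z62 [660.7  77.4  62. ] [658.2  79.3  62. ] [659.2 112.3  62. ]
tray top [[601.0, -70.3, 24.0], [609.0, -267.7, 24.0], [462.3, -271.3, 24.0], [453.2, -73.0, 24.0], [571.2, -304.3, 24.0], [500.1, -305.9, 24.0]]
tray [ 531.31664853 -170.74491694    1.60477012] [-0.7 -0.6  0.2 -0.2  0.7  0.8  0.1  0.1 -0.3  0.1 -0.  -0.3]
```

The fit puts the tray near (531,-171) with yaw 1.605, and the bay mouth near (571,123) with yaw about 1.539. I'll push the side wall with two half-open fingers, which aligns yaw and y. After that I'll push the lip straight in.

Emit:
arm_command(commands=[[0,0,0,0,0,7.85,0],[0,0,0,0,0,7.85,0],[3.2,-3.75,0,0,0,0,0],[3.2,-3.75,0,0,0,0,0],[3.2,-3.75,0,0,0,0,0],[3.2,-3.75,0,0,0,0,0],[3.2,-3.75,0,0,0,0,0],[3.2,-3.75,0,0,0,0,0],[3.2,-3.75,0,0,0,0,0],[3.2,-3.75,0,0,0,0,0],[3.2,-3.75,0,0,0,0,0],[0,0,0,0,0,0,0]])

```text
time_s: 2.1
tcp_pos: [426.2, -179.5, 231.2]
tool_rot: [-3.141, 0.044, -0.001]
contact_force: [0.3, -0.3, -0.3]
opening: 43.1
gripper_force: 0.0
```

```bash
cat >> h.py <<'E'
def state():
    from workcell import bot; from scipy.spatial.transform import Rotation as R
    o=bot.get_obs(); M=R.from_rotvec(o["tool_rot"]).as_matrix()
    print(round(o["time_s"],2),np.round(o["tcp_pos"],1),"toolx",M[:,0].round(3),"z",M[:,2].round(3),"F",np.round(o["contact_force"],1),"op",round(o["opening"],1),"q",np.round(o["joint_positions"],2))
E
python3 - <<'E'
from h import *; from workcell import *; import cv2
state(); p=read_camera("wrist"); cv2.imwrite("pics/w1.png",p["pixels"]); print(np.round(p["cam_to_world"],3).tolist(),p["fx"],p["cx"],p["cy"])
E
```

```text
2.1 [ 426.2 -179.5  231.2] toolx [ 1.    -0.028  0.   ] z [ 0.  0. -1.] F [ 0.3 -0.3 -0.3] op 43.1 q [-0.4   0.13 -0.15  1.29  0.    2.77]
[[-0.029, -0.966, -0.258, 491.518], [-1.0, 0.028, 0.007, -182.821], [0.0, 0.259, -0.966, 373.441], [0.0, 0.0, 0.0, 1.0]] 266.9332047187173 255.68573087968414 190.60032917171583
```

View pics/w1.png

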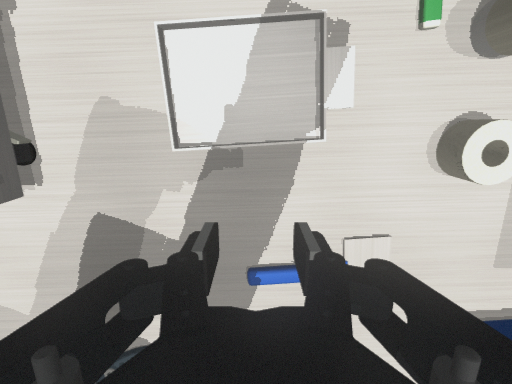

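The wrist view shows the tray's outer corners at about (158,24), (325,12), (326,142), (174,151), with the lip edge at column 355. The +y foot is at (24,153) and the conveyor's plate corner at (22,195).

Run:
```python
from h import *; from workcell import *
p=read_camera("wrist"); use("wrist",p)
m=[((100,-75,24),(158,24)),((-100,-75,24),(325,12)),((-100,75,24),(326,142)),((100,75,24),(174,151)),((-134,-35,24),(355,46)),((-134,35,24),(354,108))]
r=least_squares(lambda q:np.concatenate([proj("wrist",W(q,P))-v for P,v in m]),[531,-171,1.6]); print(r.x,r.fun.round(1))
print(back("wrist",24,153,12),back("wrist",22,195,29),back("wrist",22,195,90))
```

```text
[ 529.73512334 -172.63154561    1.60642938] [-3.5 -0.7  2.3 -1.5  0.8  0.5 -0.7  1.7  1.   0.8  0.2  0.5]
[455.43079071 129.74082485  12.        ] [401.37818967 131.95776507  29.        ] [417.16639113  76.00586125  90.        ]
```

Emit:
arm_command(commands=[[-0.3,0,4.5,0,0,0.25,0],[0,0,5,0,0,0,0],[0,0,5,0,0,0,0],[0,0,5,0,0,0,0],[0,0,2,0,0,0,0],[0,0,0.8,0,0,0,0],[0,0,0,0,0,0,0],[0,0,0,0,0,0,0]])

```text
time_s: 3.2
tcp_pos: [422.0, -182.2, 9.3]
tool_rot: [3.14, -0.058, 0.003]
contact_force: [0.1, 0.0, -0.2]
opening: 42.6
gripper_force: 0.0
```

Run:
```python
from h import *; from workcell import *; import cv2
state()
```

```text
3.2 [ 422.  -182.2    9.3] toolx [ 0.999 -0.037  0.002] z [ 0.002 -0.001 -1.   ] F [ 0.1  0.  -0.2] op 42.6 q [-0.41  0.32 -0.54  0.71 -0.    2.77]
```

Emit:
arm_command(commands=[[1,0,0.3,0,0,0.2,0],[0.6,0,0,0,0,0,0],[0.4,0,0,0,0,0,0],[0.4,0,0,0,0,0,0],[0.4,0,0,0,0,0,0],[0.4,0,0,0,0,0,0],[0.4,0,0,0,0,0,0],[0.4,0,0,0,0,0,0],[0.4,0,0,0,0,0,0],[0.4,0,0,0,0,0,0],[0.3,0,0,0,0,0,0],[0.2,0,0,0,0,0,0],[0,0,0,0,0,0,0]])

```text
time_s: 4.82
tcp_pos: [473.3, -183.2, 5.1]
tool_rot: [-3.14, 0.063, 0.003]
contact_force: [-4.8, 1.6, 3.6]
opening: 42.7
gripper_force: 2.6
```

Run:
```python
from h import *; from workcell import *; import cv2
state(); p=read_camera("top"); a=p["pixels"][145:250,185:345]
cv2.imwrite("pics/t2.png",cv2.resize(a,None,fx=5,fy=5,interpolation=cv2.INTER_CUBIC)); print([(q["bbox"],q["conf"]) for q in finder.recognise(p,"tray")])
```

```text
4.83 [ 473.3 -183.2    5.1] toolx [ 0.999 -0.04  -0.002] z [-0.002  0.001 -1.   ] F [-4.8  1.6  3.6] op 42.7 q [-0.37  0.39 -0.43  0.75 -0.    2.81]
[([258.6, 166.9, 340.8, 215.2], 0.9)]
```

View pics/t2.png

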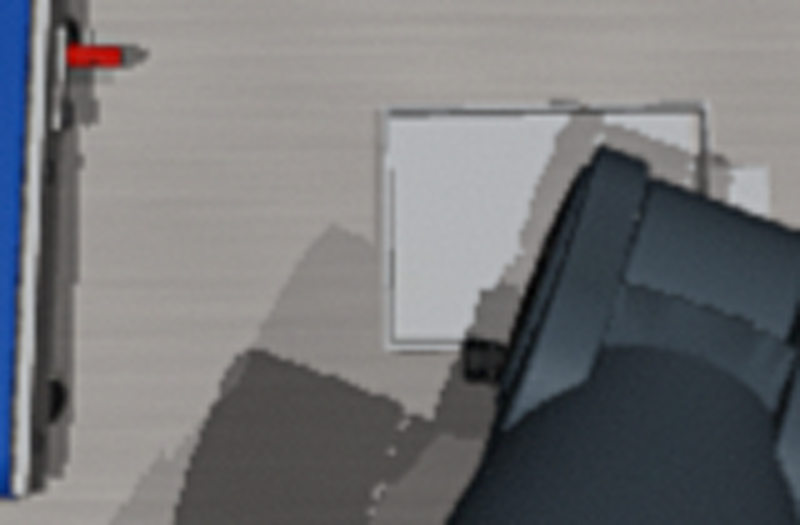

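Tray top corners now at (378,108), (707,104), (385,350), with the finger touching at (470,355).

Run:
```python
from h import *
t=lambda x,y:(185+x/5,145+y/5)
m=[((100,-75,24),t(378,108)),((-100,-75,24),t(708,104)),((100,75,24),t(385,351)),((-134,-35,24),t(769,166))]
r=least_squares(lambda q:np.concatenate([proj("top",W(q,P))-v for P,v in m]),[560,-171,1.55]);x,y,a=r.x;print(r.x,r.fun.round(2))
for c in(1.536,1.541): 
    d=np.array([x-570.5,y-123]);print("conv frame",d@[np.cos(c),np.sin(c)],d@[-np.sin(c),np.cos(c)],a-c)
lip=W(r.x,(-134,0,14)); print("lip",lip)
```

```text
[ 557.7413509  -173.62328794    1.57707142] [ 0.66 -0.02  0.01 -0.29 -0.1   0.22 -0.56  0.1 ]
conv frame -296.88759717720836 2.431607740475023 0.04107142310281309
conv frame -296.8717281019312 3.916009146177057 0.036071423102813194
lip [ 558.58220828 -307.6206497    14.        ]
```

Emit:
arm_command(commands=[[-2,0,0,0,0,0,0],[0,0,-5,0,0,0,0],[0,0,-5,0,0,0,0],[2.7,3.93,0,0,0,0,0],[2.7,3.93,0,0,0,0,0],[2.7,3.93,0,0,0,0,0],[2.7,3.93,0,0,0,0,0],[0,0,0,0,0,-10.05,0],[0,0,0,0,0,-10.05,0],[0,0,0,0,0,-10.05,0],[0,0,0,0,0,-10.05,0],[0,0,0,0,0,-10.05,0],[0,0,0,0,0,-10.05,0],[0,0,0,0,0,-10.05,0],[0,0,0,0,0,-10.05,0],[0,0,0,0,0,-10.05,0],[0,0,0,0,7.5,0,0],[0,0,0,0,7.5,0,0],[0,0,0,0,0,0,0]])

```text
time_s: 7.3
tcp_pos: [555.8, -346.2, 103.7]
tool_rot: [-2.119, -2.046, -0.279]
contact_force: [0.2, -0.7, 0.1]
opening: 42.8
gripper_force: 0.0
```

Run:
```python
from h import *; from workcell import *; import cv2
state(); p=read_camera("wrist"); cv2.imwrite("pics/w2.png",p["pixels"])
use("wrist",p)
pose=(557.7,-173.6,1.577)
for q in((-134,-35,24),(-134,35,24),(-100,-75,24),(-100,75,24)): print(q,proj("wrist",W(pose,q)))
```

```text
7.3 [ 555.8 -346.2  103.7] toolx [0.034 0.965 0.259] z [ 0.008  0.259 -0.966] F [ 0.2 -0.7  0.1] op 42.8 q [-0.66  0.64  0.27  1.36  0.21  0.93]
(-134, -35, 24) [297.09684479 173.0362334 ]
(-134, 35, 24) [217.31517743 176.37046911]
(-100, -75, 24) [341.09135751 132.36582933]
(-100, 75, 24) [170.12811027 139.53506075]
```

View pics/w2.png

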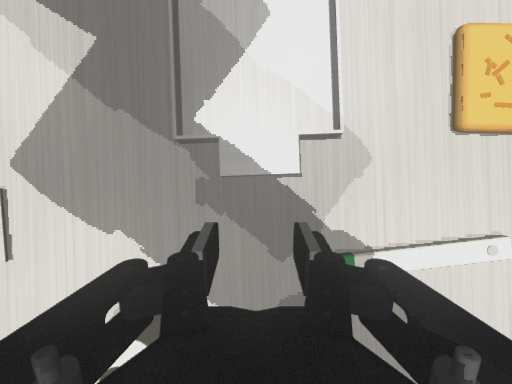

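The lip edge runs (220,177) to (300,175), close to the prediction. The wand's green end at (345,260) is near the right finger, so I'll check clearance.

Run:
```python
from h import *; from workcell import *
p=read_camera("wrist"); use("wrist",p)
for q,z in(((345,252),12),((345,268),12),((220,177),24),((300,175),24),((176,140),24),((341,133),24)): print(q,back("wrist",*q,z).round(1))
```

```text
(345, 252) [ 637.2 -380.4   12. ]
(345, 268) [ 636.7 -395.2   12. ]
(220, 177) [ 525.9 -307.9   24. ]
(300, 175) [ 596.2 -308.6   24. ]
(176, 140) [ 488.4 -274.1   24. ]
(341, 133) [ 633.4 -273.    24. ]
```

Emit:
arm_command(commands=[[-1.04,0,3.86,0,0,0,0],[-1.04,0,3.86,0,0,0,0],[-0.4,0,1.5,0,0,0,0],[0,0,0,0,0,0,0],[0,0,0,0,0,0,0]])

```text
time_s: 8.02
tcp_pos: [556.9, -344.6, 11.6]
tool_rot: [-2.118, -2.052, -0.279]
contact_force: [0.0, 0.5, 0.3]
opening: 42.7
gripper_force: 0.0
```

```bash
python3 -c "
from h import *
state()"
```

```text
8.03 [ 556.9 -344.6   11.6] toolx [0.03  0.966 0.257] z [ 0.01   0.257 -0.966] F [0.  0.5 0.3] op 42.7 q [-0.65  0.7   0.14  1.17  0.21  0.93]
```

Emit:
arm_command(commands=[[0.7,0,0.5,0,0,0,0],[0.77,0,0.21,0,0,0,0],[0.58,0,0.155,0,0,0,0],[0.58,0,0.155,0,0,0,0],[0.58,0,0.155,0,0,0,0],[0.77,0,0.205,0,0,0,0],[0.77,0,0.205,0,0,0,0],[0.77,0,0.205,0,0,0,0],[0.77,0,0.205,0,0,0,0],[0.77,0,0.205,0,0,0,0],[0.77,0,0.205,0,0,0,0],[0.77,0,0.205,0,0,0,0],[0.77,0,0.205,0,0,0,0],[0.77,0,0.205,0,0,0,0],[0.77,0,0.205,0,0,0,0],[0.77,0,0.205,0,0,0,0],[0,0,0,0,0,0,0]])

```text
time_s: 10.15
tcp_pos: [559.8, -221.5, 6.9]
tool_rot: [-2.115, -2.05, -0.279]
contact_force: [-0.1, -0.3, -0.2]
opening: 42.9
gripper_force: 0.0
```

Run:
```python
from h import *; from workcell import *; import cv2
state(); p=read_camera("wrist"); 
q=read_camera("top")["pixels"][145:250,185:345]
c=np.vstack([cv2.resize(p["pixels"][:230],None,fx=1.1,fy=1.1),cv2.resize(q,(563,330))])
cv2.imwrite("pics/w3.png",c); np.save("w3.npy",np.array([p["fx"],p["cx"],p["cy"],*p["cam_to_world"][:3].ravel()]))
```

```text
10.15 [ 559.8 -221.5    6.9] toolx [0.03  0.965 0.26 ] z [ 0.008  0.26  -0.966] F [-0.1 -0.3 -0.2] op 42.9 q [-0.5   0.6  -0.07  1.02  0.23  1.09]
```

View pics/w3.png

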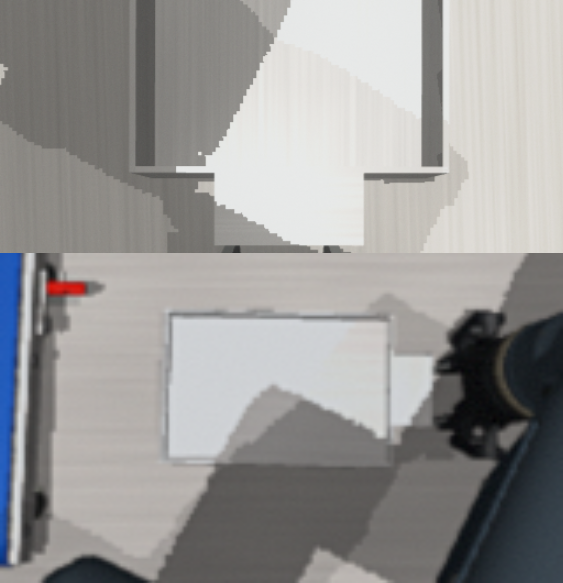

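The tray is aligned with the gripper (lip edge level at columns 215–364 of the view). Checking its centring.

Run:
```python
from h import *
a=np.load("w3.npy"); C["wrist"]=(a[0],a[1],a[2],a[3:].reshape(3,4))
m=[((-100,-75,24),(447/1.1,169/1.1)),((-100,75,24),(131/1.1,169/1.1)),((-134,-35,24),(364/1.1,246/1.1)),((-134,35,24),(215/1.1,246/1.1))]
r=least_squares(lambda q:np.concatenate([proj("wrist",W(q,P))-v for P,v in m]),[560,-70,1.54]);x,y,b=r.x;print(r.x,r.fun.round(1))
d=np.array([x-570.5,y-123]);c=1.5385;print(d@[np.cos(c),np.sin(c)],d@[-np.sin(c),np.cos(c)],b-c)
t=lambda x,y:(185+x*160/563,145+(y-253)*105/330)
m=[((100,-75,24),t(167,314)),((-100,-75,24),t(390,317)),((100,75,24),t(166,463)),((-100,75,24),t(390,465))]
r=least_squares(lambda q:np.concatenate([proj("top",W(q,P))-v for P,v in m]),[560,-70,1.54]);x,y,b=r.x;print(r.x,r.fun.round(1))
d=np.array([x-570.5,y-123]);print(d@[np.cos(c),np.sin(c)],d@[-np.sin(c),np.cos(c)],b-c)
```

```text
[568.06929679 -78.94970501   1.53934459] [ 2.5  1.8 -2.   2.   0.1 -2.  -0.6 -1.9]
-201.92288121159538 -4.091664241552471 0.0008445930649119138
[564.74804411 -81.01619325   1.55367638] [-0.7 -0.5  1.  -1.1 -1.3  0.7  0.9  0.8]
-204.09553742752982 -0.8388719130627447 0.015176380106512788
```

Emit:
arm_command(commands=[[0.77,0,0.205,0,0,0,0],[0.77,0,0.205,0,0,0,0],[0.77,0,0.205,0,0,0,0],[0.77,0,0.205,0,0,0,0],[0.77,0,0.205,0,0,0,0],[0.77,0,0.205,0,0,0,0],[0.77,0,0.205,0,0,0,0],[0.77,0,0.205,0,0,0,0],[0.77,0,0.205,0,0,0,0],[0.77,0,0.205,0,0,0,0],[0.77,0,0.205,0,0,0,0],[0.77,0,0.205,0,0,0,0],[0.77,0,0.205,0,0,0,0],[0.77,0,0.205,0,0,0,0],[0.77,0,0.205,0,0,0,0],[0.77,0,0.205,0,0,0,0],[0.77,0,0.205,0,0,0,0]])

```text
time_s: 12.38
tcp_pos: [564.3, -86.7, 7.1]
tool_rot: [-2.117, -2.05, -0.279]
contact_force: [0.7, -2.5, -1.8]
opening: 42.5
gripper_force: 1.0
```

Run:
```python
from h import *; from workcell import *; import cv2
state(); p=read_camera("wrist"); s=read_camera("side")["pixels"][110:210,190:350]
c=np.vstack([p["pixels"][:240],cv2.resize(s,(512,320),interpolation=cv2.INTER_CUBIC)])
cv2.imwrite("pics/w4.png",c)
```

```text
12.38 [564.3 -86.7   7.1] toolx [0.031 0.965 0.259] z [ 0.008  0.259 -0.966] F [ 0.7 -2.5 -1.8] op 42.5 q [-0.29  0.52 -0.22  0.9   0.25  1.31]
```

View pics/w4.png

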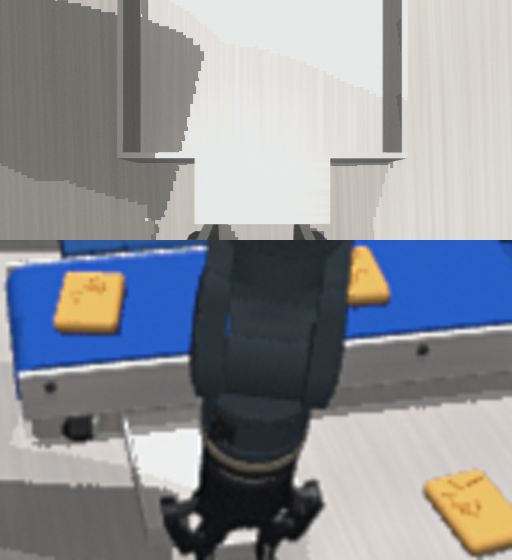

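Tray still square, its nose now entering the bay. Continuing the push.

Emit:
arm_command(commands=[[0.77,0,0.206,0,0,0,0],[0.77,0,0.206,0,0,0,0],[0.77,0,0.206,0,0,0,0],[0.77,0,0.206,0,0,0,0],[0.77,0,0.206,0,0,0,0],[0.77,0,0.206,0,0,0,0],[0.77,0,0.206,0,0,0,0]])

```text
time_s: 13.35
tcp_pos: [566.1, -31.0, 7.2]
tool_rot: [-2.117, -2.05, -0.279]
contact_force: [-0.3, -4.3, 1.2]
opening: 42.6
gripper_force: 2.0
```

Emit:
arm_command(commands=[[0.77,0,0.206,0,0,0,0],[0.77,0,0.206,0,0,0,0],[0.77,0,0.206,0,0,0,0],[0.77,0,0.206,0,0,0,0],[0.77,0,0.206,0,0,0,0],[0.77,0,0.206,0,0,0,0],[0.77,0,0.206,0,0,0,0],[0.77,0,0.206,0,0,0,0],[0.77,0,0.206,0,0,0,0],[0.77,0,0.206,0,0,0,0]])

```text
time_s: 14.6
tcp_pos: [568.6, 48.7, 7.2]
tool_rot: [-2.117, -2.05, -0.279]
contact_force: [-0.6, -4.0, 2.7]
opening: 42.6
gripper_force: 2.1
```

```bash
python3 -c "
from h import *
state()"
```

```text
14.6 [568.6  48.7   7.2] toolx [0.031 0.965 0.259] z [ 0.008  0.259 -0.966] F [-0.6 -4.   2.7] op 42.6 q [-0.05  0.49 -0.29  0.8   0.26  1.55]
```

Emit:
arm_command(commands=[[0.48,0,0.129,0,0,0,0],[0.48,0,0.129,0,0,0,0],[0.48,0,0.129,0,0,0,0],[0.48,0,0.129,0,0,0,0],[0.29,0,0.077,0,0,0,0],[0.29,0,0.077,0,0,0,0],[0.29,0,0.077,0,0,0,0]])

```text
time_s: 15.48
tcp_pos: [569.6, 77.2, 7.2]
tool_rot: [-2.117, -2.05, -0.279]
contact_force: [-0.5, -3.9, 2.1]
opening: 42.5
gripper_force: 2.1
```

Emit:
arm_command(commands=[[0.19,0,0.051,0,0,0,0],[0.19,0,0.051,0,0,0,0]])

```text
time_s: 15.72
tcp_pos: [569.7, 81.1, 7.2]
tool_rot: [-2.117, -2.05, -0.279]
contact_force: [-0.4, -4.5, 1.8]
opening: 42.9
gripper_force: 2.1
```

Emit:
arm_command(commands=[[0.19,0,0.051,0,0,0,0],[0.19,0,0.051,0,0,0,0]])

```text
time_s: 15.98
tcp_pos: [569.9, 85.0, 7.2]
tool_rot: [-2.117, -2.05, -0.279]
contact_force: [-0.4, -4.1, 2.6]
opening: 42.8
gripper_force: 2.1
```

Emit:
arm_command(commands=[[0.19,0,0.051,0,0,0,0],[0.1,0,0.026,0,0,0,0]])

```text
time_s: 16.23
tcp_pos: [569.9, 88.0, 7.2]
tool_rot: [-2.117, -2.05, -0.279]
contact_force: [-0.3, -7.3, 2.5]
opening: 42.7
gripper_force: 3.7
```

Emit:
arm_command(commands=[[0.1,0,0.026,0,0,0,0],[0.1,0,0.026,0,0,0,0],[0,0,0,0,0,0,0]])

```text
time_s: 16.6
tcp_pos: [569.9, 88.1, 7.2]
tool_rot: [-2.12, -2.05, -0.275]
contact_force: [-1.5, -14.7, 5.1]
opening: 42.8
gripper_force: 7.2
```

The tray is at its stop: TCP held at y=88.1 while the force rose to 15 N. Backing off, shutting the fingers and locating the stud.

Emit:
arm_command(commands=[[-0.96,0,-0.26,0,0,0,0],[-4.83,0,-1.29,0,0,0,0],[-4.83,0,-1.29,0,0,0,0],[1.3,0,-4.83,0,0,0,1],[1.3,0,-4.83,0,0,0,1],[1.3,0,-4.83,0,0,0,1],[0,0,0,0,0,0,1],[0,0,0,0,0,0,1]])

```text
time_s: 17.6
tcp_pos: [566.2, -19.5, 156.7]
tool_rot: [-2.116, -2.049, -0.279]
contact_force: [-0.1, 0.3, -0.9]
opening: -0.0
gripper_force: 0.0
```

Run:
```python
from h import *; from workcell import *; import cv2
state()
P={}
for n in("top","side","wrist"):
    p=read_camera(n); use(n,p); b=p["pixels"].astype(int)
    m=((b[...,2]>110)&(b[...,1]<60)&(b[...,0]<60)).astype(np.uint8)
    k,l,s,c=cv2.connectedComponentsWithStats(m); 
    print(n,[(s[i].tolist(),c[i].round(1).tolist()) for i in range(1,k) if s[i][4]>4][:5]); P[n]=p["pixels"]
w=P["wrist"]; s=cv2.resize(P["side"][125:175,240:320],(512,320),interpolation=cv2.INTER_CUBIC)
cv2.imwrite("pics/w5.png",np.vstack([w[:270],s]))
```

```text
17.6 [566.2 -19.5 156.7] toolx [0.031 0.965 0.26 ] z [ 0.008  0.26  -0.966] F [-0.1  0.3 -0.9] op -0.0 q [-0.17  0.37 -0.05  1.19  0.26  1.42]
top [([116, 41, 10, 4, 31], [120.2, 42.7]), ([198, 154, 11, 4, 44], [203.0, 155.5])]
side [([343, 78, 4, 6, 17], [344.3, 80.6]), ([360, 89, 2, 4, 6], [360.7, 90.5]), ([276, 151, 6, 8, 31], [278.4, 154.5])]
wrist []
```

View pics/w5.png

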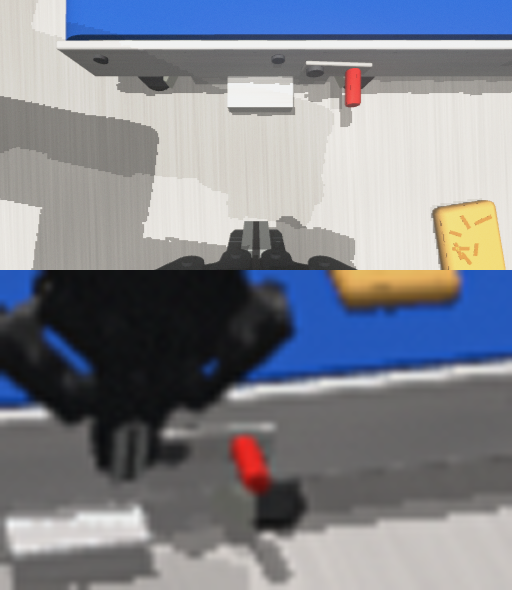

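The wrist view shows the lip outer edge at (228..293,108), the stud from root (353,70) to tip (352,104), and the pivot bolt at (315,70). I'll triangulate these.

Run:
```python
from h import *; from workcell import *
for n in("top","side","wrist"): use(n,read_camera(n))
def tri(**o):
    r=least_squares(lambda P:np.concatenate([proj(n,P)-q for n,q in o.items()]),[640,100,60]);return r.x.round(1),r.fun.round(1)
print("tip",tri(wrist=(352,103),side=(280.4,158.2),top=(208.3,155.7)))
print("root",tri(wrist=(353.5,70),side=(278,151.6),top=(198.5,155.5)))
print("pivot",tri(wrist=(315,70),side=(240+172/6.4,125+182/6.4)))
print("lip",[back("wrist",u,108,24).round(1) for u in(228,293)])
print("bolt",tri(wrist=(277,60)))
```

```text
tip (array([660.7,  85.1,  57.2]), array([ 0.2, -0. , -0.4,  0.2,  0.1,  0.1]))
root (array([660.7, 113.6,  63.2]), array([ 0.1, -0. , -0.3,  0.1,  0.1, -0.1]))
pivot (array([626. , 116.5,  59.5]), array([-0. , -0. ,  0.1, -0. ]))
lip [array([539.7,  94.6,  24. ]), array([609.4,  92.3,  24. ])]
bolt (array([590.7, 127.6,  58.4]), array([0., 0.]))
```

Emit:
arm_command(commands=[[0,4.4,0,0,0,0,1],[0,4.4,0,0,0,0,1],[5.76,0,1.55,0,0,0,1],[5.76,0,1.55,0,0,0,1],[-0.86,0,3.22,0,0,0,1],[-0.86,0,3.22,0,0,0,1],[0,0,0,0,0,0,1],[0,0,0,0,0,0,1]])

```text
time_s: 18.9
tcp_pos: [658.8, 96.6, 91.3]
tool_rot: [-2.117, -2.05, -0.28]
contact_force: [0.0, 0.6, 0.5]
opening: 0.4
gripper_force: 0.0
```

Run:
```python
from h import *; from workcell import *; import cv2
state(); w=read_camera("wrist")["pixels"]; cv2.imwrite("pics/w6.png",w[:290])
```

```text
18.9 [658.8  96.6  91.3] toolx [0.031 0.965 0.259] z [ 0.009  0.259 -0.966] F [0.  0.6 0.5] op 0.4 q [0.03 0.53 0.05 1.07 0.26 1.63]
```

View pics/w6.png

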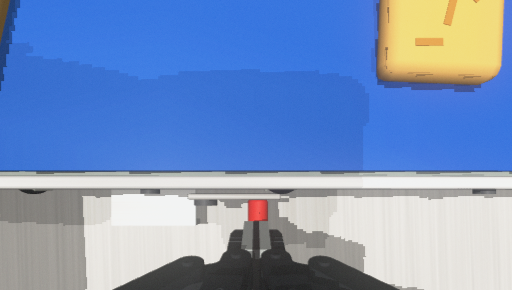

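Fingertips (column 256) sit right over the stud (258). Pushing down along the arc.

Emit:
arm_command(commands=[[-0.26,0,0.97,0,0,0,1],[-0.26,0,0.97,0,0,0,1],[-0.08,0,0.31,0,0,0,1],[-0.08,-0.04,0.31,0,0,0,1],[-0.08,-0.04,0.31,0,0,0,1]])

```text
time_s: 19.58
tcp_pos: [657.7, 96.8, 60.8]
tool_rot: [-2.117, -2.05, -0.279]
contact_force: [0.1, -1.2, 1.1]
opening: -0.0
gripper_force: 0.5
```

Emit:
arm_command(commands=[[-0.09,-0.13,0.32,0,0,0,1],[-0.09,-0.13,0.32,0,0,0,1]])

```text
time_s: 19.82
tcp_pos: [654.9, 96.9, 54.1]
tool_rot: [-2.117, -2.05, -0.279]
contact_force: [0.5, 1.0, 0.6]
opening: -0.2
gripper_force: 0.5
```

Emit:
arm_command(commands=[[-0.08,-0.2,0.3,0,0,0,1],[-0.08,-0.2,0.3,0,0,0,1],[-0.05,-0.19,0.19,0,0,0,1],[-0.05,-0.19,0.19,0,0,0,1],[0,0,0,0,0,0,1]])

```text
time_s: 20.45
tcp_pos: [646.7, 97.1, 43.8]
tool_rot: [-2.117, -2.049, -0.278]
contact_force: [0.5, -0.9, 1.5]
opening: 0.2
gripper_force: 0.1
```

Run:
```python
from h import *; from workcell import *; import cv2
state(); w=read_camera("wrist")["pixels"][150:280,150:360]
s=read_camera("side")["pixels"][125:175,240:320]
cv2.imwrite("pics/w7.png",np.vstack([cv2.resize(w,(480,297)),cv2.resize(s,(480,300),interpolation=cv2.INTER_CUBIC)]))
```

```text
20.45 [646.7  97.1  43.8] toolx [0.031 0.965 0.259] z [ 0.008  0.259 -0.966] F [ 0.5 -0.9  1.5] op 0.2 q [ 0.03  0.55 -0.05  0.96  0.26  1.63]
```

View pics/w7.png

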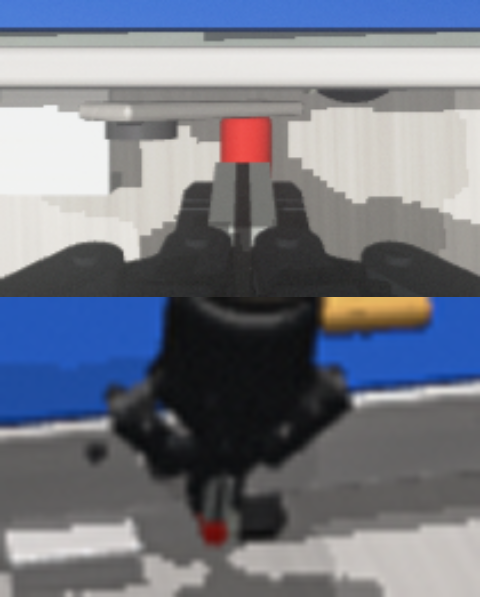

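Stud follows, now about 0.7 rad. Lifting off and re-approaching from its outer side.

Emit:
arm_command(commands=[[0.39,0,-1.45,0,0,0,1],[-0.39,2.85,-0.1,0,0,0,1],[-0.55,0,2.07,0,0,0,1],[-0.55,0,2.07,0,0,0,1],[0,0,0,0,0,0,1],[0,0,0,0,0,0,1]])

```text
time_s: 21.3
tcp_pos: [676.0, 92.3, 17.4]
tool_rot: [-2.117, -2.05, -0.28]
contact_force: [0.6, 0.1, 0.7]
opening: -0.2
gripper_force: 0.0
```

Emit:
arm_command(commands=[[0,-0.3,0,0,0,0,1],[0,-0.3,0,0,0,0,1],[0,-0.3,0,0,0,0,1],[0,-0.3,0,0,0,0,1],[0,-0.3,0,0,0,0,1]])

```text
time_s: 21.92
tcp_pos: [661.5, 92.7, 16.3]
tool_rot: [-2.118, -2.051, -0.281]
contact_force: [3.2, 0.3, -1.0]
opening: 0.2
gripper_force: 1.7
```

Emit:
arm_command(commands=[[0,-0.3,0,0,0,0,1],[0,-0.3,0,0,0,0,1],[0,-0.3,0,0,0,0,1],[0,-0.2,0,0,0,0,1]])

```text
time_s: 22.42
tcp_pos: [649.1, 93.1, 16.2]
tool_rot: [-2.117, -2.05, -0.279]
contact_force: [0.8, 0.3, -1.0]
opening: 0.3
gripper_force: 0.8
```

Emit:
arm_command(commands=[[0,-0.2,0,0,0,0,1],[0,-0.2,0,0,0,0,1]])

```text
time_s: 22.68
tcp_pos: [645.3, 93.2, 16.1]
tool_rot: [-2.117, -2.05, -0.279]
contact_force: [0.9, -0.6, -2.0]
opening: -0.0
gripper_force: 0.8
```

Emit:
arm_command(commands=[[0,-0.2,0,0,0,0,1],[0,-0.1,0,0,0,0,1]])

```text
time_s: 22.92
tcp_pos: [643.8, 93.2, 16.4]
tool_rot: [-2.118, -2.051, -0.282]
contact_force: [7.5, 0.0, -5.1]
opening: 0.3
gripper_force: 4.0
```

Emit:
arm_command(commands=[[0,-0.1,0,0,0,0,1],[0,0,0,0,0,0,1],[0,0.6,0,0,0,0,1],[0,2,0,0,0,0,1],[-4.83,0,-1.29,0,0,0,1],[-4.83,0,-1.29,0,0,0,1],[1.3,0,-4.83,0,0,0,1],[1.3,0,-4.83,0,0,0,1],[0,0,0,0,0,0,1]])

```text
time_s: 24.05
tcp_pos: [666.2, -7.7, 120.4]
tool_rot: [-2.119, -2.053, -0.285]
contact_force: [0.2, -0.2, -0.6]
opening: -0.3
gripper_force: 0.0
```

Run:
```python
from h import *; from workcell import *; import cv2
state(); w=read_camera("wrist")["pixels"][:250]
s=read_camera("side")["pixels"][115:185,190:330]
cv2.imwrite("pics/w8.png",np.vstack([w,cv2.resize(s,(512,256),interpolation=cv2.INTER_CUBIC)]))
```

```text
24.05 [666.2  -7.7 120.4] toolx [0.03  0.965 0.259] z [ 0.014  0.258 -0.966] F [ 0.2 -0.2 -0.6] op -0.3 q [-0.13  0.54  0.15  1.19  0.26  1.47]
```

View pics/w8.png

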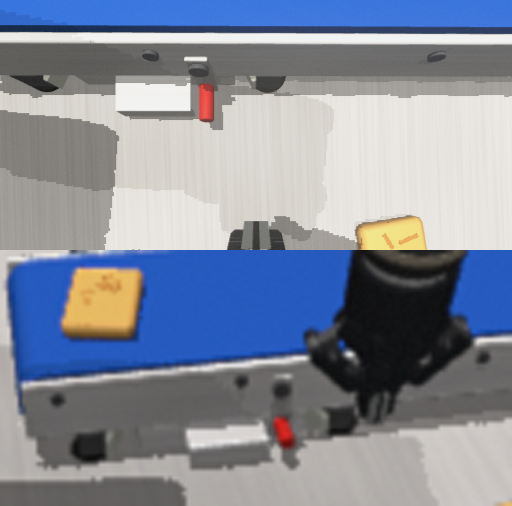

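The latch hangs under the pivot; stud tip in the wrist view at about (206,120), lip edge at (116..190,110). A numeric check of angle and depth before hand-in.

Run:
```python
from h import *; from workcell import *
for n in("wrist","side"): use(n,read_camera(n))
tri=lambda **o:least_squares(lambda P:np.concatenate([proj(n,P)-q for n,q in o.items()]),[630,90,26]).x.round(1)
sx=140/512;sd=lambda x,y:(190+x*sx,115+(y-250)*70/256)
print("tip",tri(wrist=(206.5,118),side=sd(289,441)),"root",tri(wrist=(206,86),side=sd(278,422)),"pivot",tri(wrist=(198,71),side=sd(282,388)))
print("lip",[back("wrist",u,111,24).round(1) for u in(116,191)])
```

```text
tip [623.   84.   30.2] root [622.9 113.8  27.8] pivot [624.1 109.6  67.5]
lip [array([538.5,  95. ,  24. ]), array([607.7,  92.7,  24. ])]
```

```bash
python3 -c "
from workcell import bot
print(bot.hand_in())"
```

```text
the job is handed in; nothing more can be done
None
```

The tray is pushed fully home against its back stop, the latch hangs closed in front of it by my camera check, and the job is handed in at about 24 s; the hand-in call returned no verdict.

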